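# Push a used tea light through the sprung flap of its tray

### The arm

A 6-joint arm with a two-finger parallel gripper is mounted at the origin on a cart in front of the work surface, level with it; the furniture and walls round the work are solid. World frame = base frame: x ahead of the robot, y to its left, z up, the work surface at z = 0. Lengths are in mm, angles in rad, forces in N, time in s.
With the tool pointing down it reaches from about 425 to 1125 mm from the base axis. Payload 14.9 kg.
Tool frame: the origin (TCP) lies midway between the tips of the shut fingers; the grasp point (between the pads) lies 19 mm behind it; z points along the fingers, y is the line along which they close (so a half turn about z gives the same grasp; the last joint's range is limited). The gripper opens to 91 mm and grips with 3 to 60 N. Pads are 32 mm wide; open, the fingers measure 118 mm over their backs; the gripper's body (76 mm by 178 mm) begins 60 mm behind the grasp point.
Start: joints at [1.192, 0.379, 1.734, -0, 1.028, -0.033], TCP at [237.272, 658.574, 213.932] pointing down, gripper open.
Joint ranges: [-2.77, 2.77], [-0.74, 2.19], [0, 2.66], [-1.06, 4.2], [0.31, 2.87], [-3.08, 3.08]. Speed limits (rad/s): [1.89, 1.89, 2.39, 3.14, 3.14, 3.14].

### API

Orientations are given as [roll, pitch, yaw] about the fixed x, y, z axes, in that order (R = Rz(yaw) Ry(pitch) Rx(roll)).
In Python, from station import ctrl gives the robot as it stands. Calls block until the motion is done:
- ctrl.goto(position, orientation): joint-space move of the TCP to a pose.
- ctrl.move_l(position, frame=None, v=150, contact_N=None): straight line of the TCP; frame=None keeps the orientation; v is the mean speed in mm/s. With contact_N (N) it stops when the force on the tool has changed by that much, and returns True; else False.
- ctrl.set_joints(angles): joint-space move.
- ctrl.grip(opening, squeeze=None): finger opening in mm; squeeze is the grip in N (None keeps the last); returns when the fingers have stopped.
- ctrl.pause(seconds).
- ctrl.solve_ik(position, orientation): joint angles nearest the present ones, or None.
- ctrl.observe(): the state.
- ctrl.grab_frame(name): name is "scene" or "top" or "wrist"; returns a dict with "color" (420x560x3 uint8, red, green, blue), "range_z" (420x560 float32, mm along the optical axis (not along the pixel's ray), 0 where there is no reading), "mtx" (3x3 intrinsics, pixels), "R" (3x3) and "t" (3): a world point X has camera coordinates R X + t. Camera axes: x right, y down, z forward; pixel columns grow to the right and rows downward; lengths in mm; the calibration is good to about 2 mm. A picture is of the moment at which its call begins.
A pose or a line that the arm cannot do raises ctrl.PlanningError and nothing moves.
- ctrl.sign_off(): hands the job in; it is judged then, once.
Trained networks look in a picture, given as the dict that the camera call returned (one of the last four; its "shot" number tells which), for a name from the list of things; names that differ only in an ending like _2 or _b are one class to them, and where a whole thing is asked for, a point or a joint stands for the part that bears it (a point fixed in the world has none). Each returns a list of dicts, best first, with "p" (0 to 1); they miss things now and then, are a little off and sometimes report something else, mostly with a low value. They report only what shows in the picture. A call takes as long as a camera call. They do not tell look-alikes from the thing itself.
- ctrl.recognise(picture, label): "box" ([left, top, right, bottom] in pixels, round what is visible of it).
- ctrl.outline_of(picture, label): "region" (420x560 bool, what is visible of it) and "box" ([left, top, right, bottom] in pixels, round what is visible of it).
- ctrl.tip_of(picture, label): "point" ([column, row] in pixels: a listed point, or the origin of a listed thing).
The state is a dict: "time": time; "qpos": joint angles; "dq": joint speeds; "joint_efforts": joint torques, N m; "tcp_pos": TCP position; "tool_rot": TCP orientation; "wrist_force": force on the tool from outside, world axes, zero at the start; "moment": the same for the moment, N m; "grip_width": finger opening in mm; "gripper_force": force on a finger pad.
Only numpy, scipy, OpenCV 4.12 (cv2) and the standard library are available. Lean on these libraries where they do the work, as an engineer would, in place of code of your own. Each camera call takes 0.05 s, during which the arm holds its last target. There are 200 camera calls.

### The job

Put the used tea light that stands between the guide rails away in its wooden tray: push the self-closing flap open with one finger, and while it is held open push the tea light through the doorway with the other finger, far enough in that the flap swings fully shut behind it. Do not shove the flap open with the tea light itself; slide the tea light gently and upright along the floor, never pinching or lifting it, and leave the tea light already in the tray, the salt shaker and the spice jar where they are.

Things in the scene. Friction and masses are not known exactly. Their poses are not given: they have to be found in the camera images.
- tray: Low dark wooden tray, fixed. Origin: underside, on the doorway plane, mid-width of the entry channel. +x = push direction (into the tray), +y left of it, z up. Floor top at z = 4 mm throughout. Entry channel x = -135 to 0 mm, 54 mm wide (guide rails' inner faces at y = +27 and -27 mm, 5 mm thick, tops z = 18 mm), open at its outer end and above. Doorway at x = 0; behind it the room.
- room (a point): Middle of the tray's room, on its floor (tray x = 85, y = -31, z = 4 mm). The room is open above and reaches from tray x = 0 to 170 mm and y = -90 to +27 mm; walls 5 mm thick, tops z = 34 mm. Its left wall carries straight on from the left rail; it widens only to the right, where the flap swings.
- flap (a joint): Self-closing steel flap in the doorway, on an upright hinge pin. Angle in rad: 0 = shut (leaf across the doorway along tray y); grows as the free edge swings inward (to +x, then right), up to 1.55 (leaf along +x, out of the way). It cannot swing outward. A spring (0.012 N m shut, 0.043 N m fully open: under 2 N at mid-leaf) shuts it within about 1 s when let go.
- flap_edge (a point): Point on the flap's free (left) edge, half-way up, 22 mm above the tray's underside. The leaf is 3 mm thick, from z = 8 to 37 mm, and reaches 58 mm from its pin (tray x = 0, y = -31 mm; pin top z = 42 mm). A tea light in its sweep keeps it from shutting: on the channel's middle line its centre must be at least 75 mm past the doorway to be clear.
- cup_centre (a point): The tea light to put away: round aluminium cup 38 mm in diameter, 16 mm high, about 30 g; this is its centre, 8 mm above its underside. It starts upright on the channel floor, 70 to 95 mm before the doorway and within 6 mm of the channel's middle line.
- old_cup_centre (a point): An identical tea light already in the tray, in the right rear part of the room (about 125 mm behind the doorway, 58 mm right of the middle line); its centre. To be left alone.
- salt: Salt shaker, 44 mm across, 90 mm high, standing on the worktop to the left of the tray; origin under its centre. To be left alone.
- spice: Spice jar, 41 mm across, 105 mm high, on the worktop further left; origin under its centre. To be left alone.
- cup: The same tea light as point cup_centre; this origin is the centre of its underside.
There are look-alikes about, which are no part of the job. Leave any blue or pink look-alike of the cup alone.

How it is judged (in metres and radians):
On the way, in this order (a step that is already met when the one before it is completed fails the run):
1. a finger pushes the flap open while the tea light is still outside the doorway and does not touch the flap (value of joint flap above 0.4 rad and contact force between the fingers and flap above 0.03 N and x of cup_centre in the frame of tray below -0.02 m and contact force between cup and flap below 0.03 N), for 0.1 s.
2. the tea light, pushed by the fingers, enters the doorway with the flap open (x of cup_centre in the frame of tray between -0.015 and 0.04 m and value of joint flap above 0.4 rad and contact force between the fingers and cup above 0.01 N).
3. the tea light is inside, past the doorway (x of cup_centre in the frame of tray above 0.04 m and y of cup_centre in the frame of tray between -0.09 and 0.03 m), for 0.1 s.
At the end, for the whole second after the job is handed in: The tea light stands upright (within 0.15 rad) and at rest on the tray's floor inside the room, its centre at least 40 mm past the doorway, and the flap is shut behind it (within 0.06 rad); the other tea light, salt shaker and spice jar are within 30 mm of where they stood (x of cup_centre in the frame of tray between 0.04 and 0.16 m and y of cup_centre in the frame of tray between -0.08 and 0.02 m and z of cup_centre in the frame of tray between 0.008 and 0.017 m and angle between cup_centre's own z axis and vertical below 0.15 rad and value of joint flap below 0.06 rad and linear speed of cup below 0.02 m/s and distance of each of old_cup_centre, salt, spice from where it was at the start of the episode below 0.03 m); the robot touches nothing.
It fails at once if the tea light is used to shove the flap open (x of cup_centre in the frame of tray below 0 m and value of joint flap below 0.25 rad and contact force between cup and flap above 0.15 N).
It fails at once if the tea light is lifted off the floor (z of cup_centre in the frame of tray above 0.022 m).
It fails at once if the tea light is tipped over (angle between cup_centre's own z axis and vertical above 0.6 rad).
It fails at once if the tea light is pinched or rammed (more than 12 N) (contact force between the fingers and cup above 12 N).
It fails at once if another object is knocked or moved (distance of any of old_cup_centre, salt, spice from where it was at the start of the episode above 0.03 m).
It also fails if it takes over 42 s, if anything falls off the work surface, if the arm or the gripper's body presses on something with over 40 N, if the wrist force passes 120 N, or if a joint passes its speed limit or range.

## Working session

There is one attempt and no reset: what is moved stays moved. The work goes in short steps, each a Python script; the robot and the scene stay as the last script left them, time stands still between calls to the robot, and variables do not carry over. Pictures are saved under pics/ and viewed, at most 10 in all, crops included, and the job is handed in when it is done.

```bash
mkdir -p pics; ls; cat > h.py <<'E'
import numpy as np, cv2
from station import ctrl
def save(f,n,box=None,s=1):
    im=f["color"][:,:,::-1]
    if box: l,t,r,b=box; im=im[t:b,l:r]
    cv2.imwrite("pics/"+n,cv2.resize(im,None,fx=s,fy=s,interpolation=cv2.INTER_CUBIC))
def px(f,X):
    c=f["R"]@np.array(X,float)+f["t"]; p=f["mtx"]@c; return p[:2]/p[2]
def ray_z(f,p,z):  # intersect pixel ray with height z
    d=f["R"].T@np.linalg.solve(f["mtx"],[p[0],p[1],1]); o=-f["R"].T@f["t"]
    return o+d*(z-o[2])/d[2]
def dep(f,p):
    u,v=int(round(p[0])),int(round(p[1])); w=f["range_z"][max(v-1,0):v+2,max(u-1,0):u+2]; w=w[w>0]
    if not len(w): return None
    return f["R"].T@(np.linalg.solve(f["mtx"],[p[0],p[1],1])*np.median(w)-f["t"])
E
python3 - <<'E'
from h import *
np.set_printoptions(precision=1,suppress=True)
for n in("scene","top"):
    f=ctrl.grab_frame(n); save(f,n+"1.png",s=1.42)
    print(n,-f["R"].T@f["t"])
    for l in("tray","room","flap_edge","cup_centre","old_cup_centre","salt","spice","cup"):
        for d in ctrl.tip_of(f,l)[:4]: print(l,np.array(d["point"]),round(d["p"],2),dep(f,d["point"]))
print(ctrl.observe())
E
```

```text
pics
scene [ 114.4 -602.4  778.2]
tray [326.7 262.6] 0.69 [ 540.4 -304.7    4.2]
room [357.8 244.4] 0.84 [ 631.4 -319.3    3.4]
flap_edge [316.2 247.3] 0.51 [ 539.4 -270.5   29. ]
cup_centre [284.9 246.3] 0.77 [ 499.8 -210.5    8.7]
cup_centre [330.2 319.9] 0.61 [ 442.6 -404.5    7.4]
cup_centre [303.8 283.8] 0.57 [ 460.2 -311.3   12.3]
old_cup_centre [166.4 183.6] 0.68 [406.4 141.9  15.5]
old_cup_centre [375.3 237.4] 0.49 [ 671.9 -336.9   11.2]
salt [195.5 219. ] 0.81 [389.1 -16.2  25.5]
spice [165.6 182.1] 0.59 [405.5 141.8  21.7]
cup [306.5 285.5] 0.84 [ 461.4 -318.2   12.5]
cup [249.1 273.8] 0.79 [ 391.2 -211.     8.9]
cup [285.4 245.5] 0.7 [ 501.6 -210.2    9.9]
cup [326.1 322.2] 0.64 [ 432.5 -402.4    8.3]
top [ 460.7 -117.4 1196. ]
tray [342.7 199.6] 0.95 [ 538.6 -297.     2.9]
room [353.2 155.4] 0.87 [ 638.4 -320.3    1.5]
flap_edge [333.4 200.4] 0.42 [ 535.6 -274.5   16.3]
cup_centre [304.5 213.7] 0.78 [ 505.8 -211.7    7.1]
cup_centre [387.8 242.5] 0.77 [ 444.4 -397.     8.4]
cup_centre [349.7 235.8] 0.64 [ 458.2 -311.8   11. ]
cup_centre [304.4 266.1] 0.56 [ 390.3 -212.6    7.3]
old_cup_centre [364.  143.3] 0.66 [ 664.3 -342.6   11.9]
salt [208.1 263.2] 0.55 [398.7  -8.5  84.3]
spice [136.2 252.4] 0.57 [418.7 140.7  74.7]
cup [350.3 233. ] 0.76 [ 464.4 -313.3   10. ]
cup [299.5 262.3] 0.66 [ 398.5 -201.6    7.7]
cup [302.1 218.9] 0.58 [ 494.2 -206.5    7.2]
cup [393.2 248.3] 0.47 [ 431.7 -409.7    5.8]
{'time': 0.9, 'qpos': array([ 1.2,  0.4,  1.7, -0. ,  1. , -0. ]), 'dq': array([ 0., -0., -0.,  0.,  0., -0.]), 'joint_efforts': array([ -0. , -76.4, -43.5,   0.1,   0. ,  -0. ]), 'tcp_pos': array([237.3, 658.6, 213.9]), 'tool_rot': array([3.1, 0. , 2.8]), 'wrist_force': array([-0.6, -0.4, -0.4]), 'moment': array([-0., -0., -0.]), 'gripper_force': 0.0, 'grip_width': 91.09199712611007}
```

View pics/scene1.png

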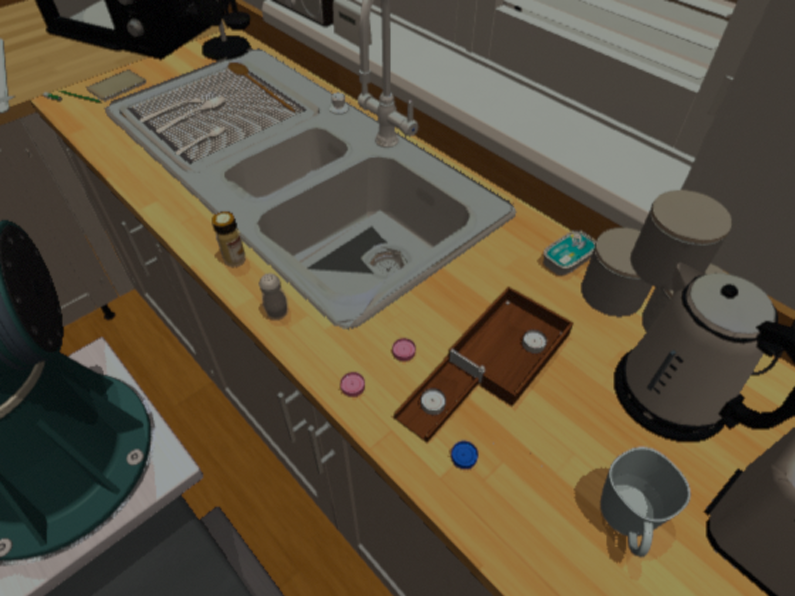

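View pics/top1.png

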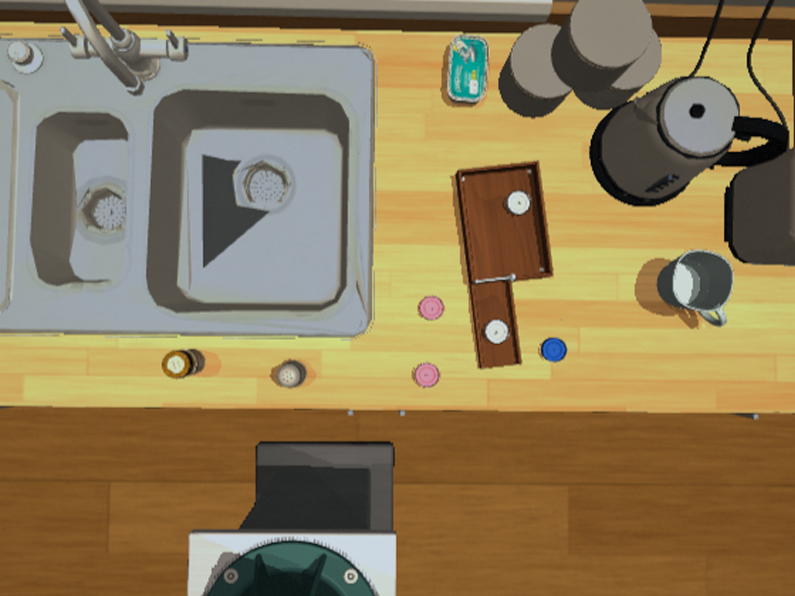

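The top picture (560x420 pixels) shows a white cup in the channel at (350,233). Possible mix-ups are:
- the old white cup in the room at (364,143)
- pink look-alikes at (303,217) and (300,264)
- a blue look-alike at (390,246)

I choose (350,233), the white cup between the rails. The flap is at about (348,196). Next I move the wrist camera over it.

```bash
python3 - <<'E'
from h import *
np.set_printoptions(precision=3,suppress=True)
psi=0.12
ctrl.goto([190,500,300],ctrl.observe()["tool_rot"])
P,O=[500,-300,330],[np.pi,0,psi+np.pi/2]
print(ctrl.solve_ik(P,O))
ctrl.goto(P,O); ctrl.grip(54)
f=ctrl.grab_frame("wrist"); save(f,"w1.png",s=1.42)
g=ctrl.grab_frame("top")
for n,k in(("w",f),("t",g)):
    print(n,-k["R"].T@k["t"])
    for l in("tray","flap_edge","cup_centre","old_cup_centre","room"):
        for d in ctrl.tip_of(k,l)[:3]: print(l,np.array(d["point"]),round(d["p"],2),dep(k,d["point"]))
s=ctrl.observe();print(s["time"],s["qpos"],s["tcp_pos"],s["tool_rot"],s["grip_width"])
np.savez("w1.npz",**{k:f[k] for k in("color","range_z","mtx","R","t")})
E
```

```text
[-0.58   0.073  1.889  0.     1.179 -0.7  ]
w [ 491.092 -231.698  500.585]
tray [299.6 169. ] 0.87 [ 534.784 -293.673    4.541]
flap_edge [305.  156.7] 0.49 [ 538.681 -274.652   16.94 ]
cup_centre [250.2 178.6] 0.93 [ 467.611 -314.221   12.141]
cup_centre [204.7  93.5] 0.88 [ 395.887 -208.889    8.325]
cup_centre [278.1 100.7] 0.87 [ 493.545 -206.314    7.986]
old_cup_centre [384.  218.2] 0.65 [ 664.182 -348.485   11.433]
room [363.2 195.8] 0.75 [ 630.673 -321.019    3.992]
t [ 460.704 -117.402 1195.951]
tray [343.7 196.7] 0.72 [ 543.551 -295.932   24.583]
flap_edge [333.6 199.8] 0.44 [ 537.165 -275.292   13.304]
flap_edge [137.1 256.1] 0.19 [410.967 139.473  71.311]
cup_centre [303.3 214.6] 0.77 [ 503.8   -209.073    6.591]
cup_centre [334.8 199.2] 0.64 [ 537.227 -275.254   33.115]
cup_centre [301.9 266. ] 0.57 [ 390.496 -206.997    7.774]
old_cup_centre [364.4 145.3] 0.56 [ 659.919 -343.553   11.544]
room [351.1 156.8] 0.97 [ 634.745 -315.171    4.044]
6.0083 [-0.58   0.073  1.889  0.     1.179 -0.7  ] [ 500.007 -300.     330.01 ] [-3.142 -0.     1.691] 53.84703846979795
```

View pics/w1.png

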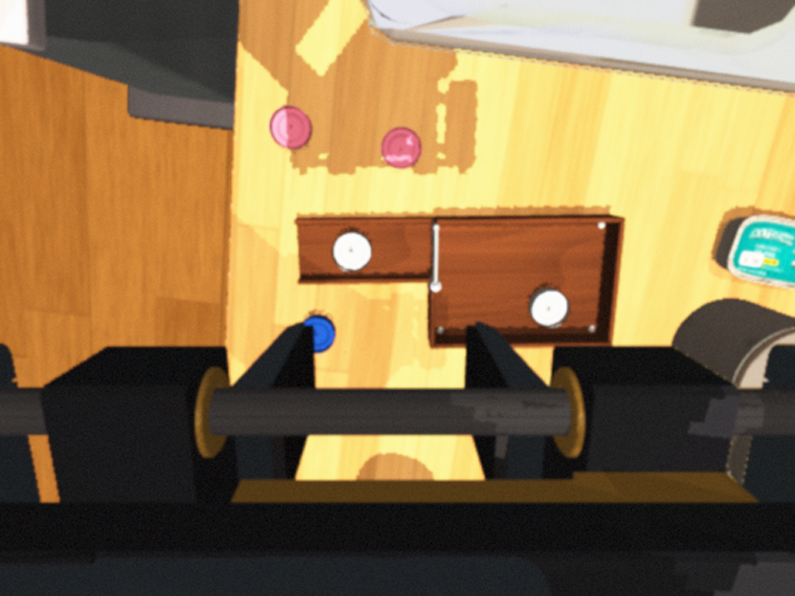

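The wrist picture (800x600 pixels) shows the white cup alone between the rails at (352,250). The flap pin is at (436,286), the flap lies along u=436, and the old cup is at (549,307). Next I fit the tray pose from the depth image.

```bash
python3 - <<'E'
from h import *
from scipy.optimize import least_squares
np.set_printoptions(precision=3,suppress=True)
f=dict(np.load("w1.npz"))
v,u=np.mgrid[0:420,0:560]; z=f["range_z"]
c=np.stack([u,v,np.ones_like(u)],-1).reshape(-1,3)@np.linalg.inv(f["mtx"]).T*z.reshape(-1,1)
W=((c-f["t"])@f["R"]).reshape(420,560,3)
hsv=cv2.cvtColor(f["color"],cv2.COLOR_RGB2HSV)
col=f["color"].astype(int)
reg=(u>190)&(u<450)&(v>140)&(v<246)
brown=reg&(z>0)&(col.max(2)<150)&(hsv[...,1]>90)&(hsv[...,0]<25)
print(brown.sum())
def tofr(p,x): 
    ca,sa=np.cos(p[2]),np.sin(p[2]); d=x[:,:2]-p[:2]
    return np.stack([d@[ca,sa],d@[-sa,ca]],1)
# wall tops
wt=reg&(z>0)&(W[...,2]>28)&(W[...,2]<40)
X=W[wt]; p0=[537,-300,-.02]
L=tofr([537,-300,np.arctan2(-27.3,96.5)+.31-.12+.04],X)
r=cv2.minAreaRect(X[:,:2].astype(np.float32)); print("walltop rect",r,cv2.boxPoints(r))
# floors
fl=brown&(W[...,2]<9); print("floor z",np.median(W[fl][:,2]))
# flap pixels: grey & high
fg=reg&(z>0)&(hsv[...,1]<70)&(u>298)&(u<314)
G=W[fg];print("flap",len(G),G.min(0),G.max(0),np.median(G,0)); 
a=cv2.fitLine(G[:,:2].astype(np.float32),cv2.DIST_HUBER,0,.01,.01).ravel(); print(a,np.arctan2(a[1],a[0]))
# cup
for b in((225,155,272,200),(360,190,412,235)):
    m=(hsv[...,1]<60)&(col.min(2)>120)&(u>b[0])&(u<b[2])&(v>b[1])&(v<b[3])
    (cc,rr)=cv2.minEnclosingCircle(np.argwhere(m)[:,::-1].astype(np.float32))
    print("cup px",cc,rr,m.sum(),np.percentile(W[m][:,2],[5,50,95]),ray_z(f,cc,20),ray_z(f,np.argwhere(m)[:,::-1].mean(0),20), rr*(500-20)/f["mtx"][0,0])
np.save("wt.npy",X)
big=cv2.resize(f["color"][135:250,190:450,::-1],None,fx=3,fy=3,interpolation=cv2.INTER_CUBIC)
cv2.imwrite("pics/crop1.png",big)
E
```

```text
5461
walltop rect ((632.156494140625, -321.6915283203125), (180.11727905273438, 127.25275421142578), 7.543696403503418) [[ 534.524 -270.439]
 [ 551.23  -396.59 ]
 [ 729.789 -372.944]
 [ 713.083 -246.793]]
floor z 4.070362321122827
flap 229 [ 537.671 -387.558    1.901] [ 564.231 -274.454   43.972] [ 543.985 -312.532   35.654]
[   0.142   -0.99   542.976 -304.252] -1.4284182
cup px (247.34669494628906, 177.18641662597656) 13.884446144104004 564 [10.843 13.192 17.997] [ 463.908 -311.416   20.   ] [ 463.954 -310.747   20.   ] 18.841414957151613
cup px (386.66363525390625, 216.75682067871094) 13.355707168579102 512 [11.053 13.3   18.263] [ 664.464 -343.916   20.   ] [ 664.15 -343.53   20.  ] 18.123907730828847
```

View pics/crop1.png

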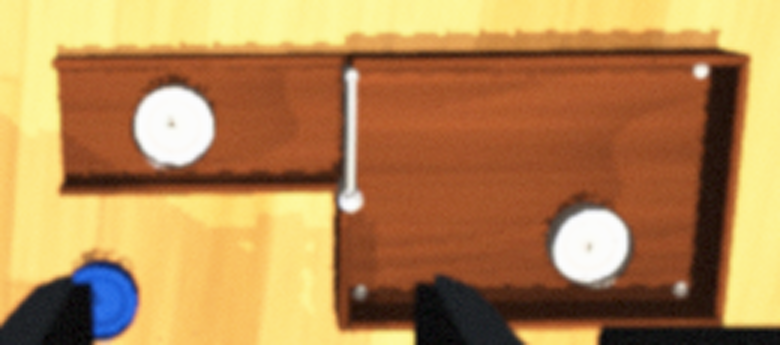

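The crop shows the white cup at (173,125), between the rails and in front of the flap, which confirms the choice. Tray pose is about (543.7, -302.1) with yaw 0.137, and the cup sits at tray (-80, 2). I move above it and check where the fingers are.

```bash
cat >> h.py <<'E'
O=np.array([543.7,-302.1]); PSI=0.137
def T(x,y,z): c,s=np.cos(PSI),np.sin(PSI); return [O[0]+c*x-s*y,O[1]+s*x+c*y,z]
def inv(X): c,s=np.cos(PSI),np.sin(PSI); d=np.array(X[:2])-O; return np.array([c*d[0]+s*d[1],-s*d[0]+c*d[1],X[2]])
E
python3 - <<'E'
from h import *
np.set_printoptions(precision=2,suppress=True)
ctrl.goto(T(-80,-3,70),[np.pi,0,PSI+np.pi/2])
f=ctrl.grab_frame("wrist"); save(f,"w2.png",s=1.42)
g=ctrl.grab_frame("scene"); save(g,"s2.png",(240,190,420,320),4)
s=ctrl.observe(); print(s["time"],inv(s["tcp_pos"]),s["grip_width"])
for k in(f,g):
  for l in ("cup_centre","cup"):
    for d in ctrl.tip_of(k,l)[:4]: print(l,np.array(d["point"]),d["p"],inv(ray_z(k,d["point"],12)))
E
```

```text
7.1333 [-78.87  -3.9   71.58] 54.11603893144214
cup_centre [272.7 216.3] 0.93 [-80.52   2.17  12.  ]
cup_centre [184.4  32.4] 0.93 [-132.8   115.43   12.  ]
cup_centre [221.9 327.7] 0.64 [-117.84  -82.43   12.  ]
cup_centre [352.1  67.1] 0.62 [-32.14  96.15  12.  ]
cup [274.9 214.9] 0.85 [-79.03   3.14  12.  ]
cup [348.1  66.7] 0.75 [-34.59  96.38  12.  ]
cup [221.  319.3] 0.75 [-118.24  -75.53   12.  ]
cup [187.1  34.2] 0.7 [-131.25  114.45   12.  ]
cup_centre [327.6 320.7] 0.74 [-120.96  -85.44   12.  ]
cup_centre [304.5 284.4] 0.64 [-84.06   0.36  12.  ]
cup_centre [245.1 269. ] 0.63 [-136.4  124.7   12. ]
cup_centre [285.2 246. ] 0.62 [-31.77  95.31  12.  ]
cup [250.4 274.2] 0.63 [-138.88  106.78   12.  ]
cup [304.9 285.1] 0.58 [-84.88  -1.33  12.  ]
cup [329.8 322. ] 0.58 [-120.45  -90.44   12.  ]
cup [284.5 245.6] 0.55 [-31.91  97.26  12.  ]
```

View pics/w2.png

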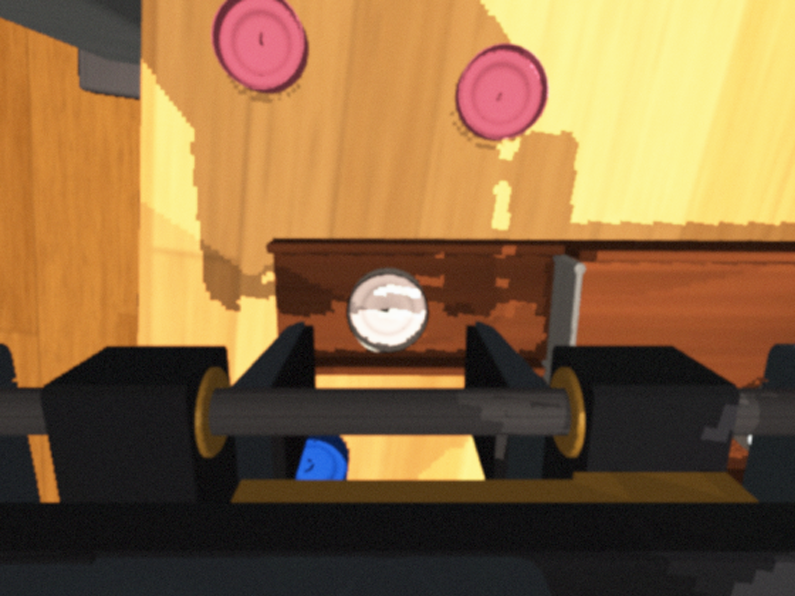

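View pics/s2.png

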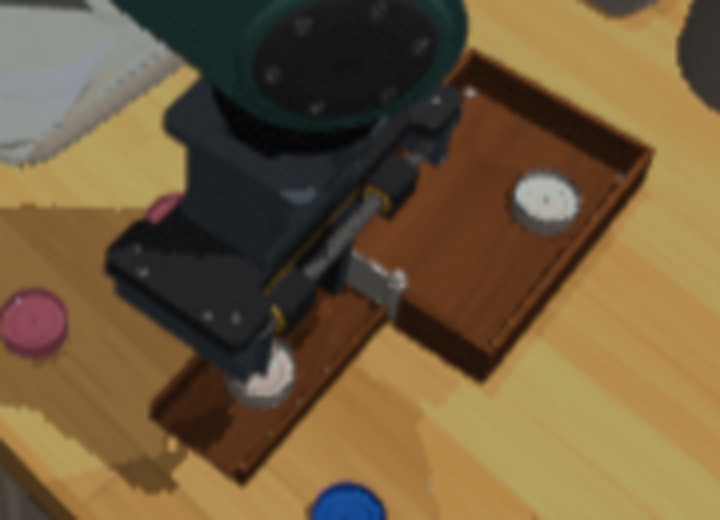

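The wrist picture shows the cup at (388,310), centred between the fingertips at (300,330) and (480,330). The scene crop agrees. I descend and push to just before the doorway.

```bash
python3 - <<'E'
from h import *
np.set_printoptions(precision=2,suppress=True)
def rep():
    s=ctrl.observe(); print(round(s["time"],2),inv(s["tcp_pos"]),s["wrist_force"],s["grip_width"])
print(ctrl.move_l(T(-80,-3,10),v=60,contact_N=6)); rep()
print(ctrl.move_l(T(-25,-3,10),v=50,contact_N=15)); rep(); ctrl.pause(.3); rep()
f=ctrl.grab_frame("wrist"); save(f,"w3.png",s=1.42)
g=ctrl.grab_frame("scene"); save(g,"s3.png",(240,190,420,320),4)
E
```

```text
False
8.48 [-79.82  -3.18  10.32] [ 0.51 -0.08  0.53] 54.007910875170445
False
9.73 [-25.17  -2.86   9.93] [-0.78  2.3  -0.54] 53.892137343547134
10.03 [-25.08  -2.95   9.97] [-0.59  2.4  -1.38] 53.896071859876855
```

View pics/w3.png

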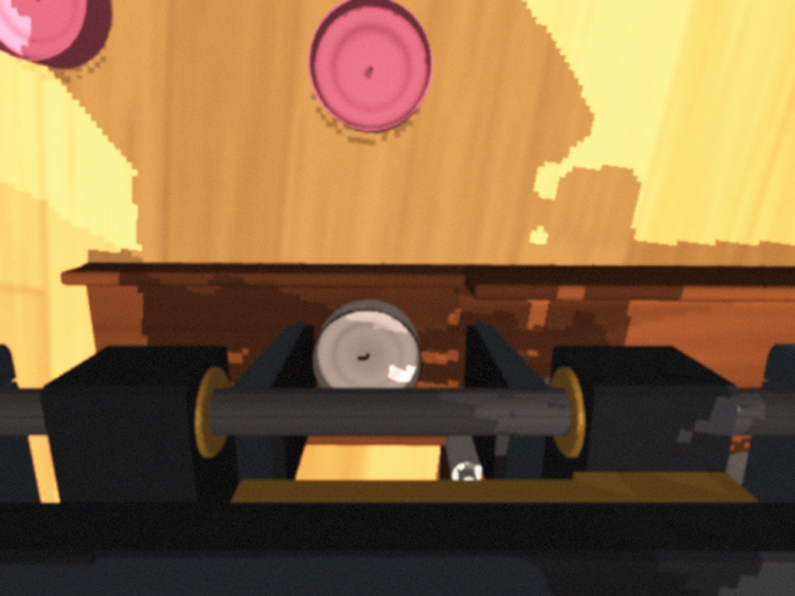

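View pics/s3.png

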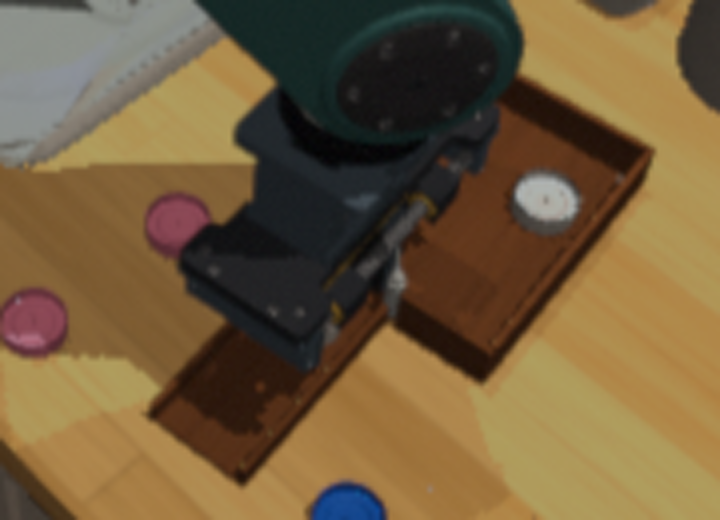

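The flap is held open by the lead finger: its pin is at (466,475) and the leaf runs forward beside the finger. The cup stands upright against the trailing finger at (366,350). I push it on through, lift straight up and check.

```bash
python3 - <<'E'
from h import *
np.set_printoptions(precision=2,suppress=True)
def rep():
    s=ctrl.observe(); print(round(s["time"],2),inv(s["tcp_pos"]),s["wrist_force"],s["grip_width"])
print(ctrl.move_l(T(30,-3,10),v=45,contact_N=15)); rep()
print(ctrl.move_l(T(102,-3,10),v=45,contact_N=15)); rep()
ctrl.pause(.3)
ctrl.move_l(T(97,-3,10),v=30)   # back off a little so the pad is clear of the cup
rep()
ctrl.move_l(T(97,-3,110),v=80); ctrl.move_l(T(-10,-3,260),v=200); ctrl.pause(1); rep()
f=ctrl.grab_frame("wrist"); save(f,"w4.png",s=1.42)
for l in ("cup_centre","old_cup_centre","flap_edge"):
    for d in ctrl.tip_of(f,l)[:4]: print(l,np.array(d["point"]),d["p"],inv(ray_z(f,d["point"],22 if l=="flap_edge" else 12)))
E
```

```text
False
11.51 [29.75 -3.01  9.97] [-1.8  -0.12  0.72] 53.97369473045083
False
13.26 [101.85  -2.99   9.99] [-0.55  0.29  0.87] 54.365265230324496
13.88 [96.76 -3.   10.  ] [ 0.14 -0.08 -0.14] 53.94237951368227
17.35 [ -9.99  -3.03 260.04] [-0.06  0.83  0.11] 53.796713895463554
cup_centre [362.3 168.7] 0.92 [94.04  9.88 12.  ]
cup_centre [188.8 242.8] 0.83 [-117.26  -82.9    12.  ]
cup_centre [166.1  74.4] 0.81 [-130.66  115.07   12.  ]
cup_centre [257.2  90.4] 0.58 [-29.53  98.14  12.  ]
old_cup_centre [375.8 224.9] 0.83 [114.97 -59.65  12.  ]
flap_edge [283.7 157.8] 0.58 [ 0.47 23.8  22.  ]
```

View pics/w4.png

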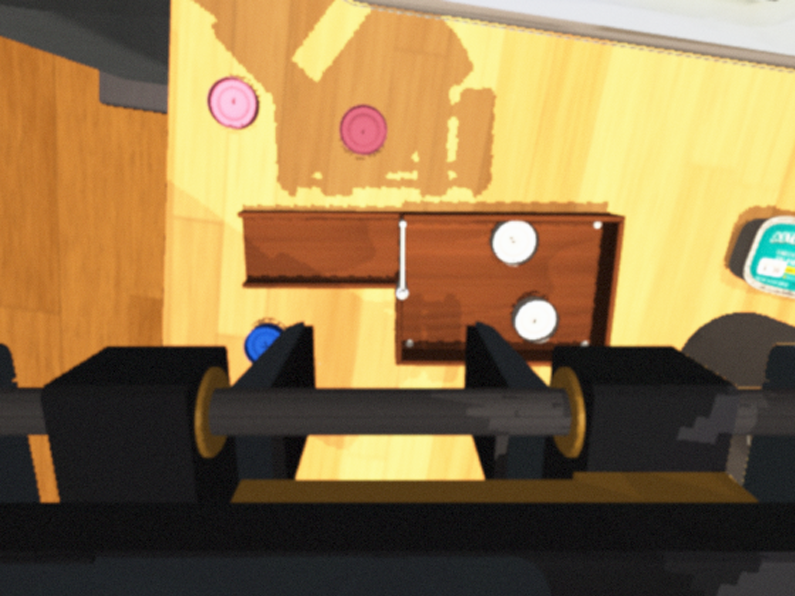

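The cup is in the room at (514,242), which is tray (94, 9). The flap is shut across the doorway at u=402, the old cup has not moved (535,320), and the arm is clear.

```bash
python3 -c "
from station import ctrl
print(ctrl.sign_off())"
```

```text
the job is handed in; nothing more can be done
None
```

The tea light is in the tray's room, about 94 mm past the doorway, with the flap shut behind it and the old tea light unmoved in the last picture; the salt shaker and spice jar were out of that view, well away from the work. I handed the job in at about 17 s on the robot's clock, and no verdict was returned.

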